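# Shut the reject basket's gate, then drop in the faulty shaft

## Robot

A 6-joint arm with a two-finger parallel gripper is mounted at the origin on a cart in front of the work surface, level with it; the furniture and walls round the work are solid. World frame = base frame: x ahead of the robot, y to its left, z up, the work surface at z = 0. Lengths are in m, angles in rad, forces in N, time in s.
With the tool pointing down it reaches from about 0.35 to 0.875 m from the base axis. Payload 4.2 kg.
Tool frame: the origin (TCP) lies midway between the tips of the shut fingers; the grasp point (between the pads) lies 19 mm behind it; z points along the fingers, y is the line along which they close (so a half turn about z gives the same grasp; the last joint's range is limited). The gripper opens to 87 mm and grips with 3 to 60 N. Pads are 19 mm wide; open, the fingers measure 117 mm over their backs; the gripper's body (75 mm by 190 mm) begins 51 mm behind the grasp point.
Start: joints at [-0.899, 0.385, 0.008, 0, -1.194, -0.259], TCP at [0.251, -0.572, 0.192] pointing down, gripper open.
Joint ranges: [-3.14, 3.14], [-1.21, 2.06], [-1.07, 1.41], [-3.16, 2.05], [-2.99, -0.16], [-3.1, 3.1]. Speed limits (rad/s): [2.79, 2.79, 3.14, 3.14, 3.14, 3.14].

## Interface

Orientations are given as a unit quaternion [x, y, z, w].
In Python, from bench import robot, optics, workorder gives the robot as it stands.
- The arm moves only by the tool step_arm, never from a script. Its argument "plan" is a list of rows, each an object with "jaw": the closure, from -1 (fully open) to 1 (shut); "xyz": the shift along the world's x, y, z as a fraction of full scale, a list of three; "turn": the turn about the world's z as a fraction of full scale. A call has 1 to 10 rows; each row shifts and turns the commanded pose from where the row before left it; what a row does not reach is not made up. Full scale, the value 1, is 40 mm for a shift and 0.08 rad for a turn. A row lasts 1/10 s, in which the tool goes at most 50 mm and 8.59 degrees, less where a joint would pass 70% of its speed; a pose out of reach is approached as far as the arm can. A call with a number of a shift or a turn outside -1 to 1 is refused whole. A call with a gripper value outside its range is refused whole. The fingers move at their own pace and stop on an object; "force" is the grip in N (left out, the last holds). Time passes only in rows, so rows that do not move let the fingers close. It gives the time, the measured TCP pose, the force, the opening and the grip force at its end, in the units of the state.
- robot.sense(): the state, without advancing time (a new reading comes with each control period).
- optics.grab_frame(name): name is "side" or "top" or "wrist"; returns the picture (480x640x3 uint8, red, green, blue); there is no depth.
- optics.calibration(name): a dict with "fx", "fy", "cx", "cy" (pixels), "camera_from_world" (4x4, takes a point from world to camera coordinates); the wrist camera has in their place "mount" (4x4, takes a point from camera to tool coordinates, whose origin is the TCP and whose axes are the flange's). Camera axes: x right, y down, z forward; pixel columns grow to the right and rows downward; lengths in m; the calibration is good to about 2 mm. The wrist camera is an equidistant fisheye: a pixel r from the principal point sees the ray r / f radians off the axis. A picture is of the moment at which its call begins: read the wrist's pose just before it. calibration takes no time and is no camera call.
- workorder.sign_off(): hands the job in; it is judged then, once.
The state is a dict: "t": time; "joint_positions": joint angles; "dq": joint speeds; "joint_efforts": joint torques, N m; "ee_pos": TCP position; "ee_rot": TCP orientation; "wrist_force": force on the tool from outside, world axes, zero at the start; "moment": the same for the moment, N m; "width": opening from 0.0 (shut) to 1.0 (fully open); "gripper_force": force on a finger pad.
Only numpy, scipy, OpenCV 4.12 (cv2) and the standard library are available. Lean on these libraries where they do the work, as an engineer would, in place of code of your own. Each camera call takes 0.05 s, during which the arm holds its last target. There are 200 camera calls.

## Task

One of the three shafts in the rack was turned wrong: it is the shorter one, with a stepped-down end on one side only. First push the wire reject basket's open gate shut until its catch snaps home; then take the faulty shaft out of the rack, lower it into the basket and let go of it only once it is down inside, below the rim. Leave the two good shafts lying in the rack, and the gate shut.

Things in the scene. Friction and masses are not known exactly. Their poses are not given: they have to be found in the camera images.
- basket: Steel wire reject basket, fixed, open at the top; 150 mm (x) by 150 mm (y), 102 mm high, floor 4 mm thick. Origin: centre of its underside, z up. Walls 4 mm thick, 100 mm high, at x = -75, x = +75 and y = -75 mm; 9 mm posts at the corners; the gate is the side at y = +75. The catch, a small dark box 55 to 85 mm high, stands outside the corner (+75, +75), out to x = +91, y = +91 mm.
- gate (a joint): Angle of the basket's gate (rad): 0 = shut, held by its catch; grows as it swings outward (counter-clockwise from above) to 1.4. It stays where it is left. Below about 0.08 it runs onto the catch's sprung roller, must be pushed over it with about 8 N near its free edge, and snaps to 0.
- gate_hinge (a point): Point on the gate's upright hinge axis, 50 mm above the desk, at x = -75, y = +75 mm in the basket's frame. Its axes turn with the gate: x along the gate to its free edge, y its outward normal, z up. The gate is a wire panel 6 mm thick (3 mm either side of the axis), 10 to 95 mm high, 7 to 135 mm from the hinge; a catch nose stands at 140 mm.
- gate_edge (a point): Top of the gate's free edge, 135 mm from the hinge, 94 mm above the desk; moves with the gate.
- rack: Low rack fixed to the desk: aluminium base plate 96 mm (x) by 236 mm (y), 8 mm thick, carrying two black vee combs 8 mm thick at x = -30 and +30 mm, up to 52 mm high; origin at the centre of its underside, z up. Three shafts lie in its vees along its x, at y = -78, 0 and +78 mm, their axes 56.6 mm above the desk.
- short_shaft: The faulty shaft, bare steel, 0.26 kg, 112 mm long in all: a thick section 32 mm in diameter, 84 mm long, with a stepped-down end (22 mm in diameter, 28 mm long) on one side only. Origin on its axis, mid thick section; its x runs along the axis: thick from -42 to +42 mm, thin from -70 to -42 mm. In any of the rack's three places.
- good_shaft_a: A good shaft, bare steel: thick section 32 mm in diameter and 84 mm long with a stepped-down end (22 mm in diameter, 28 mm long) on both sides; 140 mm long in all. Origin at its middle, on its axis; its own x runs along the axis. To be left in the rack.
- good_shaft_b: The other good shaft, like good_shaft_a. To be left in the rack.
There are look-alikes about, which are no part of the job. Leave any pink look-alike of the short_shaft alone.

How it is judged:
On the way, in this order (a step that is already met when the one before it is completed fails the run):
1. the gate is shut on its catch (under 0.025 rad) while the faulty shaft still lies in the rack (value of joint gate below 0.025 rad and distance of short_shaft from where it was at the start of the episode below 0.02 m), for 0.2 s.
2. the faulty shaft, still held in the fingers, is inside the basket with its axis below the rim (contact force between the fingers and short_shaft above 0.5 N and x of short_shaft in the frame of basket between -0.07 and 0.07 m and y of short_shaft in the frame of basket between -0.07 and 0.07 m and z of short_shaft in the frame of basket below 0.1 m), for 0.1 s.
At the end, for the whole second after the job is handed in: The gate is shut on its catch (under 0.025 rad); the faulty shaft lies at rest inside the basket, the middle of its thick section under 70 mm above the basket's underside; both good shafts lie in the rack within 20 mm of where they were (value of joint gate below 0.025 rad and x of short_shaft in the frame of basket between -0.07 and 0.07 m and y of short_shaft in the frame of basket between -0.07 and 0.07 m and z of short_shaft in the frame of basket below 0.07 m and linear speed of short_shaft below 0.03 m/s and distance of each of good_shaft_a, good_shaft_b from where it was at the start of the episode below 0.02 m); the robot touches nothing.
It fails at once if a good shaft is moved by more than 30 mm (distance of any of good_shaft_a, good_shaft_b from where it was at the start of the episode above 0.03 m).
It also fails if it takes over 56 s, if anything falls off the work surface, if the arm or the gripper's body presses on something with over 40 N, if the wrist force passes 120 N, or if a joint passes its speed limit or range.

## Working session

There is one attempt and no reset: what is moved stays moved. The work goes in short steps, Python scripts to look and compute and a tool call to move; the robot and the scene stay as the last step left them, time stands still between calls to the robot, and variables do not carry over. Pictures are saved under pics/ and viewed, at most 10 in all, crops included, and the job is handed in when it is done.

Besides the shell and the picture viewer there is one more tool, called after "Emit:" as name(argument=value, ...) on one line, values as JSON. step_arm: Moves the arm, as the interface text tells. Its arguments: {"type":"object","properties":{"plan":{"type":"array"},"force":{"type":"number"}},"required":["plan"]}

```bash
mkdir -p pics; python3 - <<'E'
from bench import robot, optics
import cv2, numpy as np
s=robot.sense(); print(s)
for n in ("side","top"):
    f=optics.grab_frame(n); cv2.imwrite(f"pics/{n}0.png",f[:,:,::-1]); c=optics.calibration(n); print(n,c)
print(optics.calibration("wrist"))
E
```

```text
{'t': 0.0, 'joint_positions': array([-8.99403310e-01,  3.85551882e-01,  6.63645200e-03, -5.25058991e-04,
       -1.19404382e+00, -2.58593962e-01]), 'dq': array([ 7.39797543e-04,  1.74567354e-04, -8.79535111e-04, -1.64182555e-03,
        7.11483141e-05,  1.34327882e-04]), 'joint_efforts': array([ 2.99977100e-04, -3.90666282e+01,  1.87406015e+01,  4.21990961e+00,
        1.10025436e-02, -1.96637102e-04]), 'ee_pos': array([ 0.25047515, -0.57186868,  0.19106282]), 'ee_rot': array([-2.04842262e-01,  9.78794370e-01,  1.07605635e-03, -2.66841799e-04]), 'wrist_force': array([-0.58905863,  0.04835718, -0.47204025]), 'moment': array([ 0.01724568, -0.02775141, -0.02621976]), 'gripper_force': 0.0, 'width': 0.9990918435293975}
side {'fx': 516.1933420470463, 'fy': 516.1933420470463, 'cx': 318.0279800145345, 'cy': 236.9346119294768, 'camera_from_world': array([[-0.99937634, -0.02473006,  0.02520627,  0.42012214],
       [-0.032842  ,  0.38866704, -0.92079277,  0.1608478 ],
       [ 0.01297442, -0.92104634, -0.38923683,  0.85546845],
       [ 0.        ,  0.        ,  0.        ,  1.        ]])}
top {'fx': 573.3292174541625, 'fy': 573.3292174541625, 'cx': 308.9639894576248, 'cy': 222.87489753704332, 'camera_from_world': array([[ 0.02269369, -0.99972627,  0.00569126, -0.17590823],
       [-0.98871067, -0.02328627, -0.14801673,  0.42515284],
       [ 0.14810874, -0.00226796, -0.98896848,  1.31933644],
       [ 0.        ,  0.        ,  0.        ,  1.        ]])}
{'fx': 371.64829954431775, 'fy': 371.64829954431775, 'cx': 320.1237588654864, 'cy': 241.96928812325456, 'mount': array([[ 1.20378299e-04, -9.67905161e-01, -2.51315708e-01,
         6.84967053e-02],
       [ 9.99999725e-01, -6.72736174e-05,  7.38086567e-04,
         1.16777879e-04],
       [-7.31304714e-04, -2.51315727e-01,  9.67904887e-01,
        -1.92303766e-01],
       [ 0.00000000e+00,  0.00000000e+00,  0.00000000e+00,
         1.00000000e+00]])}
```

View pics/top0.png

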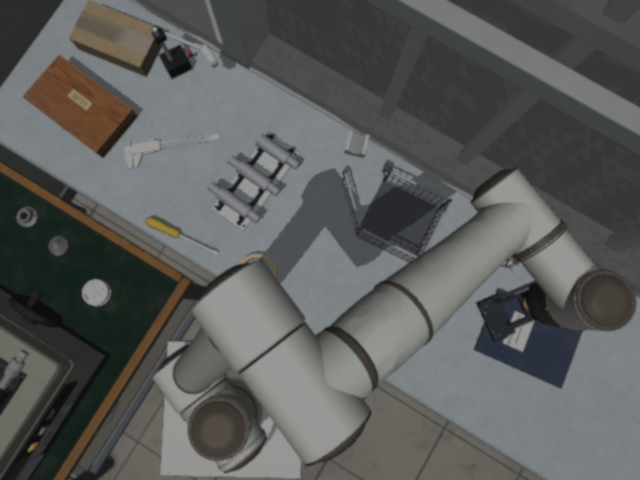

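View pics/side0.png

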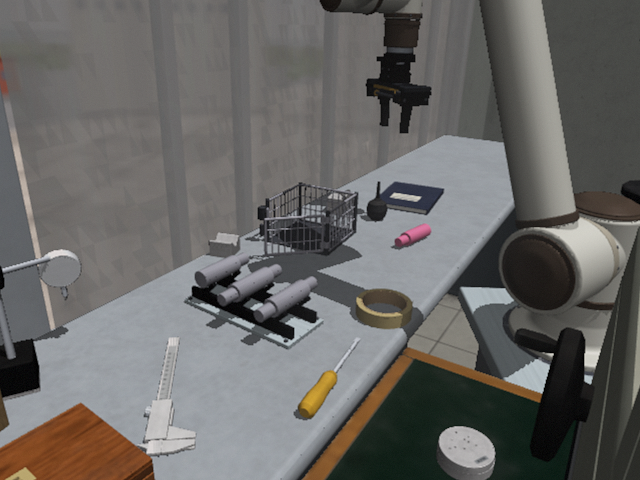

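Top view: rack about (255,180) with three shafts, basket about (403,210) with its open gate on the left about (350,200). Side: the farthest shaft (220,270) seems to lack one end. I'll enlarge both.

```bash
python3 - <<'E'
import cv2
a=cv2.imread("pics/top0.png")[125:275,200:460]; cv2.imwrite("pics/topc.png",cv2.convertScaleAbs(cv2.resize(a,None,fx=3,fy=3,interpolation=cv2.INTER_CUBIC),alpha=1.5))
a=cv2.imread("pics/side0.png")[175:350,180:370]; cv2.imwrite("pics/sidec.png",cv2.convertScaleAbs(cv2.resize(a,None,fx=3.4,fy=3.4,interpolation=cv2.INTER_CUBIC),alpha=1.3))
E
```

```text
(no output)
```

View pics/topc.png

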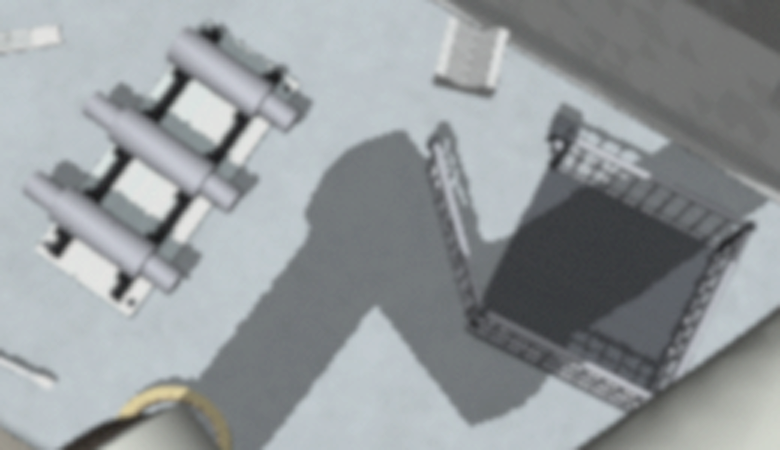

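View pics/sidec.png

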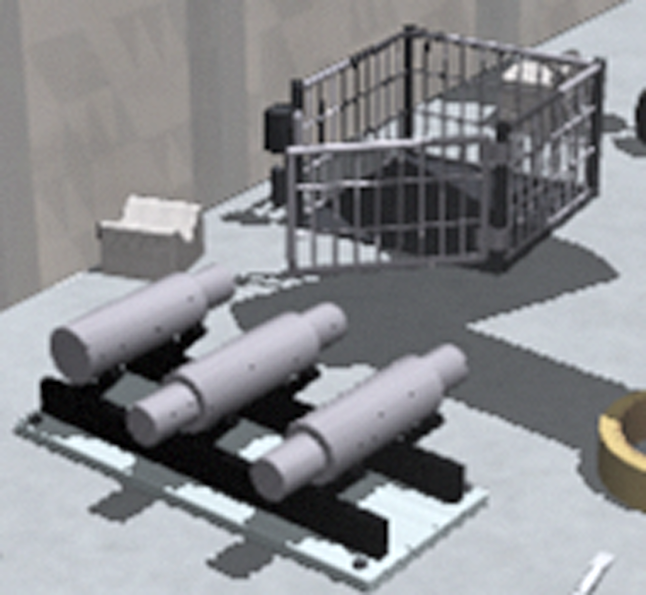

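Top crop: the faulty shaft is the upper right one, thick end (180,45), step (264,103), thin end (292,118). The hinge post top is at (478,322), the gate's free edge at (438,140), and the basket corners at (565,110), (748,228), (640,400). The side crop agrees: no thin end facing the camera at (70,353), gate free edge top (290,150), hinge (503,122).

```bash
cat >h.py <<'E'
import numpy as np, cv2
from bench import robot, optics
def ray(n,p):
    c=optics.calibration(n); T=np.array(c["camera_from_world"]); R=T[:3,:3]
    d=R.T@np.array([(p[0]-c["cx"])/c["fx"],(p[1]-c["cy"])/c["fy"],1]); return -R.T@T[:3,3], d/np.linalg.norm(d)
def plane(n,p,z):
    o,d=ray(n,p); return o+d*(z-o[2])/d[2]
def tri(p,q):
    o1,d1=ray("top",p); o2,d2=ray("side",q)
    A=np.array([d1,-d2]).T; s=np.linalg.lstsq(A,o2-o1,rcond=None)[0]; a=o1+s[0]*d1; b=o2+s[1]*d2
    return (a+b)/2, np.linalg.norm(a-b)
tc=lambda x,y:(x/3+200-.33,y/3+125-.33)
sc=lambda x,y:(x/3.4+180-.35,y/3.4+175-.35)
E
python3 - <<'E'
from h import *
np.set_printoptions(precision=4,suppress=True)
t=dict(hinge=(478,322),free=(437,140),pp=(560,135),pm=(748,228),mm=(640,400))
s=dict(hinge=(503,122),free=(290,150),pp=(297,82),pm=(410,30),mm=(602,62))
W={}
for k in t:
    print(k,"top z.1",plane("top",tc(*t[k]),.1),"side",plane("side",sc(*s[k]),.1),"tri",*tri(tc(*t[k]),sc(*s[k])))
    W[k]=plane("side",sc(*s[k]),.1 if k!='free' else .095)
import itertools
for a,b in itertools.combinations(W,2): print(a,b,np.linalg.norm(W[a]-W[b]),np.degrees(np.arctan2(*(W[b]-W[a])[[1,0]])))
for k,p in dict(thick=(180,45),step=(264,103),thin=(292,118)).items(): print(k,plane("top",tc(*p),.0566))
for p in (tc(180,45),): print("side thick face",plane("side",sc(71,354),.0566),plane("side",sc(165,420),.0566))
# shaft mask in top
im=cv2.imread("pics/top0.png"); hsv=cv2.cvtColor(im,cv2.COLOR_BGR2HSV)
for p in ((180+40,73),(150,145),(150,100),(200,110)): 
    x,y=map(int,tc(*p)); print(p,im[y,x],hsv[y,x])
E
```

```text
hinge top z.1 [ 0.401  -0.2781  0.1   ] side [ 0.4099 -0.285   0.1   ] tri [ 0.4054 -0.2782  0.1017] 0.00916937875037262
free top z.1 [ 0.5391 -0.2457  0.1   ] side [ 0.5345 -0.2251  0.1   ] tri [ 0.539  -0.2462  0.0923] 0.0037767938615941043
pp top z.1 [ 0.5452 -0.3388  0.1   ] side [ 0.5448 -0.3487  0.1   ] tri [ 0.5439 -0.3383  0.1036] 0.0007970491496434092
pm top z.1 [ 0.477  -0.4803  0.1   ] side [ 0.4779 -0.4715  0.1   ] tri [ 0.478 -0.481  0.097] 0.0008737172044965667
mm top z.1 [ 0.3456 -0.3985  0.1   ] side [ 0.3431 -0.4114  0.1   ] tri [ 0.3446 -0.3976  0.1045] 0.0011828092067233146
hinge free 0.1348462188667568 20.380398424088295
hinge pp 0.14917977371216626 -25.267890613226953
hinge pm 0.1985398117652323 -69.95058315168042
hinge mm 0.14292765849037975 -117.83711058590252
free pp 0.11105120382672938 -85.55992894960424
free pm 0.2406463333147354 -104.01166572314449
free mm 0.25949065373229746 -138.08461697381142
pp pm 0.13983913327975717 -118.55389494478896
pp mm 0.211174066969716 -162.72487277482273
pm mm 0.1476052397205424 155.96455191403686
thick [ 0.6216 -0.0449  0.0566]
step [ 0.5762 -0.1124  0.0566]
thin [ 0.5646 -0.1347  0.0566]
side thick face [ 0.6236 -0.0433  0.0566] [0.5647 0.0192 0.0566]
(220, 73) [139 133 131] [113  15 139]
(150, 145) [137 131 129] [113  15 137]
(150, 100) [103 102  96] [ 94  17 103]
(200, 110) [150 151 149] [ 75   3 151]
```

```bash
python3 - <<'E'
from h import *
np.set_printoptions(precision=4,suppress=True)
im=cv2.imread("pics/top0.png").astype(int)
m=((im[:,:,0]-im[:,:,2]>5)&(im[:,:,0]-im[:,:,1]>3)&(im.max(2)>95)).astype(np.uint8)
m[:130]=0;m[235:]=0;m[:,:205]=0;m[:,305:]=0
m=cv2.morphologyEx(m,cv2.MORPH_OPEN,np.ones((3,3)))
n,l,st,c=cv2.connectedComponentsWithStats(m)
for i in range(1,n):
    if st[i,4]<150: continue
    r=cv2.minAreaRect(np.argwhere(l==i)[:,::-1].astype(np.float32)); b=cv2.boxPoints(r)
    e=[(b[j]+b[(j+1)%4])/2 for j in range(4)]
    if np.linalg.norm(e[0]-e[2])<np.linalg.norm(e[1]-e[3]): e=e[1:]+e[:1]
    a,d=plane("top",e[0],.0566),plane("top",e[2],.0566)
    print(st[i,4],a,d,np.linalg.norm(a-d),np.degrees(np.arctan2(*(a-d)[[1,0]])),"w",min(r[1]))
for p in ((435,3),(610,100),(770,190)): print("wall",plane("top",tc(*p),0))
H=np.array([.407,-.277])
E
```

```text
416 [ 0.6259 -0.0394  0.0566] [ 0.5615 -0.1345  0.0566] 0.11479654387368433 55.880864476719935 w 10.065011978149414
485 [0.5771 0.0249 0.0566] [ 0.4949 -0.0887  0.0566] 0.14022362982072853 54.116448632982895 w 10.000000953674316
477 [0.5099 0.0706 0.0566] [ 0.4314 -0.0469  0.0566] 0.14135985622655164 56.25618667956952 w 9.83078384399414
wall [ 0.6795 -0.249   0.    ]
wall [ 0.6005 -0.3935  0.    ]
wall [ 0.5284 -0.5236  0.    ]
```

Emit:
step_arm(plan=[{"jaw": 1, "xyz": [0.8, 0.5, 0], "turn": -0.3}, {"jaw": 1, "xyz": [0.8, 0.9, 0], "turn": -0.4}, {"jaw": 1, "xyz": [0.7, 1, 0], "turn": -0.4}, {"jaw": 1, "xyz": [0.7, 1, 0], "turn": -0.4}, {"jaw": 1, "xyz": [0.7, 1, 0], "turn": -0.4}, {"jaw": 1, "xyz": [0.7, 1, 0], "turn": -0.4}, {"jaw": 1, "xyz": [0.7, 1, 0], "turn": 0}, {"jaw": 1, "xyz": [0.7, 1, 0], "turn": 0}, {"jaw": 1, "xyz": [0.6, 1, 0], "turn": 0}, {"jaw": 1, "xyz": [0, 0.8, 0], "turn": 0}])

```text
t: 1.1
ee_pos: [0.5089, -0.202, 0.1913]
ee_rot: [-0.115, 0.993, 0.0, -0.0]
wrist_force: [1.1, -0.5, -0.1]
width: 0.174
gripper_force: 0.0
```

Emit:
step_arm(plan=[{"jaw": 1, "xyz": [0, 0, -0.9], "turn": 0}, {"jaw": 1, "xyz": [0, 0, -0.9], "turn": 0}, {"jaw": 1, "xyz": [0, 0, -0.9], "turn": 0}, {"jaw": 1, "xyz": [0, 0, -0.8], "turn": 0}, {"jaw": 1, "xyz": [0, 0, 0], "turn": 0}])

```text
t: 1.6
ee_pos: [0.5025, -0.2036, 0.0475]
ee_rot: [-0.114, 0.994, 0.002, -0.005]
wrist_force: [-0.2, -0.9, 0.5]
width: 0.007
gripper_force: 0.0
```

```bash
python3 - <<'E'
from h import *
print(robot.sense()['ee_pos'])
for n,(x0,x1,y0,y1) in dict(top=(200,460,125,275),side=(180,440,150,350)).items():
    f=optics.grab_frame(n); cv2.imwrite(f"pics/{n}1.png",f[:,:,::-1])
a=cv2.imread("pics/side1.png")[150:345,180:440]; cv2.imwrite("pics/s1c.png",cv2.resize(a,None,fx=3,fy=3,interpolation=cv2.INTER_CUBIC))
E
```

```text
[ 0.50252944 -0.20363444  0.0475488 ]
```

View pics/s1c.png

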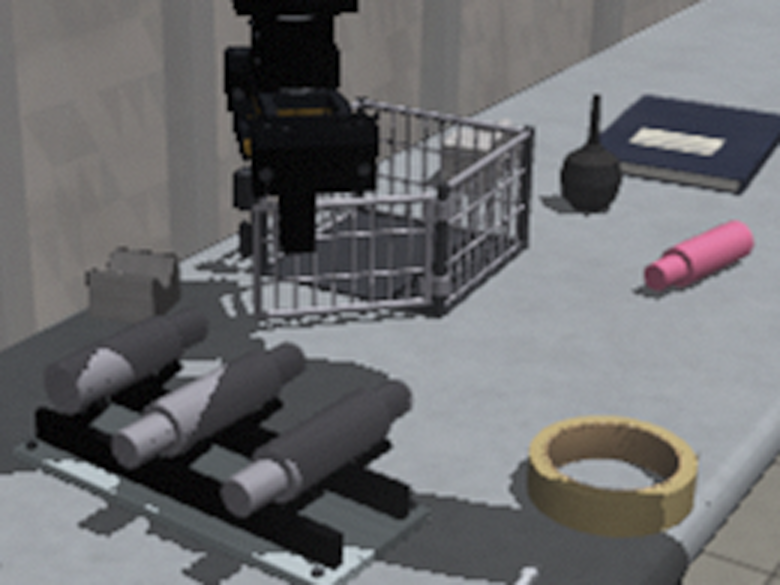

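The fingers, at crop (297,230), stand outside the gate near its free edge (258,260). Next I push along the arc.

Emit:
step_arm(plan=[{"jaw": 1, "xyz": [0.2, -0.4, 0], "turn": 0}, {"jaw": 1, "xyz": [0.1, -0.4, 0], "turn": 0}, {"jaw": 1, "xyz": [0.1, -0.3, 0], "turn": -1}, {"jaw": 1, "xyz": [0.1, -0.3, 0], "turn": -1}, {"jaw": 1, "xyz": [0.1, -0.3, 0], "turn": -1}, {"jaw": 1, "xyz": [0, -0.25, 0], "turn": -1}, {"jaw": 1, "xyz": [0, -0.25, 0], "turn": -1}, {"jaw": 1, "xyz": [0, -0.2, 0], "turn": -1}])

```text
t: 2.5
ee_pos: [0.5315, -0.302, 0.054]
ee_rot: [0.127, 0.992, -0.0, 0.001]
wrist_force: [0.2, 1.1, -0.1]
width: 0.002
gripper_force: 0.2
```

Emit:
step_arm(plan=[{"jaw": 1, "xyz": [-0.05, -0.15, 0], "turn": -1}, {"jaw": 1, "xyz": [-0.05, -0.1, 0], "turn": -1}, {"jaw": 1, "xyz": [-0.05, -0.1, 0], "turn": -0.5}, {"jaw": 1, "xyz": [0, 0, 0], "turn": 0}])

```text
t: 2.9
ee_pos: [0.5264, -0.3153, 0.0541]
ee_rot: [0.224, 0.975, 0.0, 0.002]
wrist_force: [1.5, 1.7, 0.1]
width: -0.001
gripper_force: 1.0
```

```bash
python3 - <<'E'
from h import *
f=optics.grab_frame("side"); cv2.imwrite("pics/side2.png",f[:,:,::-1])
a=f[150:345,180:440,::-1]; cv2.imwrite("pics/s2c.png",cv2.resize(a,None,fx=3,fy=3,interpolation=cv2.INTER_CUBIC))
E
```

```text
(no output)
```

View pics/s2c.png

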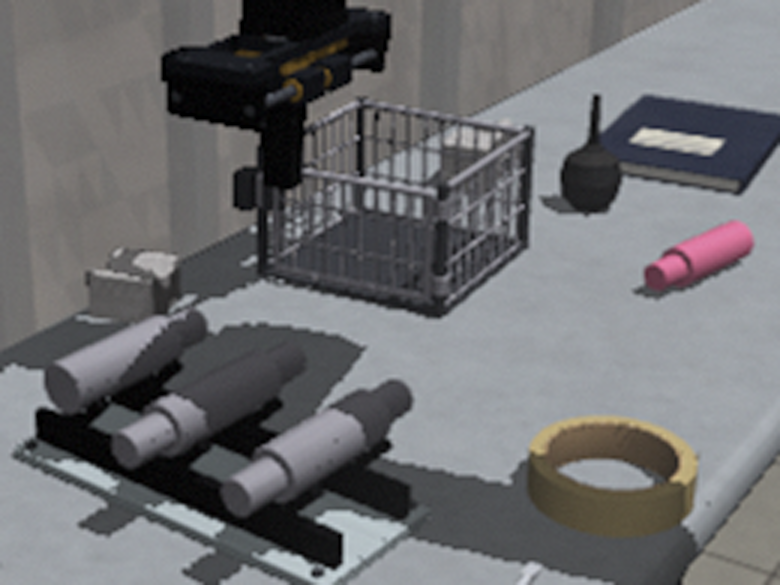

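The gate, at crop (270–435, 180–300), is nearly or fully shut. The force never rose, so I push a little further.

Emit:
step_arm(plan=[{"jaw": 1, "xyz": [-0.04, -0.08, 0], "turn": 0}, {"jaw": 1, "xyz": [-0.04, -0.08, 0], "turn": 0}])

```text
t: 3.15
ee_pos: [0.5233, -0.3214, 0.0539]
ee_rot: [0.223, 0.975, -0.0, 0.002]
wrist_force: [0.3, 0.3, 0.6]
width: 0.007
gripper_force: 0.1
```

Emit:
step_arm(plan=[{"jaw": 1, "xyz": [-0.04, -0.08, 0], "turn": 0}, {"jaw": 1, "xyz": [0, 0, 0], "turn": 0}])

```text
t: 3.35
ee_pos: [0.5219, -0.3228, 0.0535]
ee_rot: [0.224, 0.975, 0.001, 0.002]
wrist_force: [3.8, 8.8, 3.6]
width: 0.006
gripper_force: 5.0
```

Emit:
step_arm(plan=[{"jaw": 1, "xyz": [-0.03, -0.05, 0], "turn": 0}, {"jaw": 1, "xyz": [0, 0, 0], "turn": 0}])

```text
t: 3.55
ee_pos: [0.5219, -0.323, 0.0535]
ee_rot: [0.224, 0.975, 0.002, 0.003]
wrist_force: [6.6, 15.8, 5.4]
width: 0.003
gripper_force: 8.5
```

Emit:
step_arm(plan=[{"jaw": 1, "xyz": [-0.03, -0.05, 0], "turn": 0}, {"jaw": 1, "xyz": [0, 0, 0], "turn": 0}])

```text
t: 3.75
ee_pos: [0.5219, -0.3231, 0.0535]
ee_rot: [0.223, 0.975, 0.003, 0.003]
wrist_force: [9.3, 22.4, 5.9]
width: 0.004
gripper_force: 12.0
```

Rigid at 24 N, so the gate is on its stop. I back off, rise and turn for the grasp.

Emit:
step_arm(plan=[{"jaw": 1, "xyz": [0.1, 0.2, 0], "turn": 0}, {"jaw": 1, "xyz": [0.3, 0.6, 0], "turn": 0}, {"jaw": 1, "xyz": [0.2, 0.4, 0.8], "turn": 1}, {"jaw": 1, "xyz": [0, 0.5, 1], "turn": 1}, {"jaw": 1, "xyz": [0.2, 0.8, 1], "turn": 1}, {"jaw": 0, "xyz": [0.3, 0.8, 0], "turn": 1}, {"jaw": -0.38, "xyz": [0.3, 0.8, 0], "turn": 1}, {"jaw": -0.38, "xyz": [0.3, 0.8, 0], "turn": 1}, {"jaw": -0.38, "xyz": [0.2, 0.7, 0], "turn": 1}, {"jaw": -0.38, "xyz": [0, 0.5, 0], "turn": 1}])

```text
t: 4.75
ee_pos: [0.5934, -0.0844, 0.1626]
ee_rot: [-0.096, 0.995, -0.0, -0.001]
wrist_force: [0.2, -0.2, -0.8]
width: 0.375
gripper_force: 0.0
```

Emit:
step_arm(plan=[{"jaw": -0.38, "xyz": [0, 0, 0], "turn": 1}, {"jaw": -0.38, "xyz": [0, 0, 0], "turn": 1}, {"jaw": -0.38, "xyz": [0, 0, 0], "turn": 1}, {"jaw": -0.38, "xyz": [0, 0, 0], "turn": 1}, {"jaw": -0.38, "xyz": [0, 0, 0], "turn": 1}, {"jaw": -0.38, "xyz": [0, 0, 0], "turn": 1}, {"jaw": -0.38, "xyz": [0, 0, 0], "turn": 1}, {"jaw": -0.38, "xyz": [0, 0, 0], "turn": 1}, {"jaw": -0.38, "xyz": [0, 0, 0], "turn": 1}, {"jaw": -0.38, "xyz": [0, 0, 0], "turn": 0.9}])

```text
t: 5.75
ee_pos: [0.5925, -0.0863, 0.1627]
ee_rot: [-0.472, 0.882, -0.0, -0.001]
wrist_force: [0.2, -0.4, -0.6]
width: 0.696
gripper_force: 0.0
```

```bash
python3 - <<'E'
from h import *
from scipy.spatial.transform import Rotation as R
s=robot.sense(); print(s['ee_pos'],s['joint_positions'],s['width'],s['wrist_force'])
y=R.from_quat(s['ee_rot']).apply([0,1,0]); print(np.degrees(np.arctan2(y[1],y[0])))
f=optics.grab_frame("side"); cv2.imwrite("pics/side3.png",f[:,:,::-1])
a=f[130:350,180:440,::-1]; b=cv2.resize(a,None,fx=2,fy=2,interpolation=cv2.INTER_CUBIC)
w=optics.grab_frame("wrist"); cv2.imwrite("pics/wrist3.png",w[:,:,::-1])
cv2.imwrite("pics/c3.png",np.hstack([b[:440,:],cv2.resize(w[:,:,::-1],(280,210)).repeat(1,0) if 0 else cv2.copyMakeBorder(cv2.resize(w[120:400,160:480,::-1],(280,245)),0,195,0,0,cv2.BORDER_CONSTANT)]))
E
```

```text
[ 0.59249738 -0.08632298  0.16265923] [ 1.25931141e-01  3.62926353e-01 -1.02497011e-01  8.50574521e-04
 -1.10708710e+00 -7.13846136e-01] 0.6959956502712941 [ 0.23508239 -0.36898674 -0.61102504]
146.33674795217098
```

View pics/c3.png

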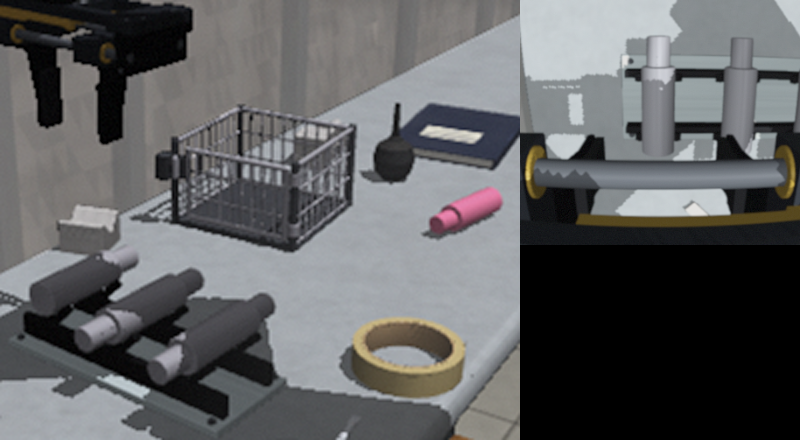

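The side view shows the gate flush in the basket frame, with the catch at (165,165). The wrist view has the short shaft's thin end at (657,37), step at (658,67) and thick end at (657,152). I check the shaft's position from these.

```bash
cat >>h.py <<'E'
from scipy.spatial.transform import Rotation as Rn
def wray(p,s):
    c=optics.calibration("wrist"); M=np.array(c["mount"]); v=(np.array(p)-[c["cx"],c["cy"]])/c["fx"]; r=np.linalg.norm(v)
    d=np.r_[v/r*np.sin(r),np.cos(r)]; Q=Rn.from_quat(s["ee_rot"]).as_matrix()
    return s["ee_pos"]+Q@M[:3,3], Q@M[:3,:3]@d
E
python3 - <<'E'
from h import *
s=robot.sense()
for n,u,v in (("thin",657,37),("step",658,67),("thick",657,152),("L",642,110),("R",675,110),("L2",641,140),("R2",673,140)):
    o,d=wray(((u-520)/.875+160,v/.875+120),s)
    for z in (.0566,.0726): print(n,z,(o+d*(z-o[2])/d[2]).round(4))
E
```

```text
thin 0.0566 [ 0.5631 -0.1346  0.0566]
thin 0.0726 [ 0.5627 -0.135   0.0726]
step 0.0566 [ 0.5779 -0.111   0.0566]
step 0.0726 [ 0.5766 -0.1127  0.0726]
thick 0.0566 [ 0.6257 -0.0417  0.0566]
thick 0.0726 [ 0.6219 -0.0471  0.0726]
L 0.0566 [ 0.6134 -0.0854  0.0566]
L 0.0726 [ 0.6103 -0.0885  0.0726]
R 0.0566 [ 0.5874 -0.0679  0.0566]
R 0.0726 [ 0.5856 -0.0719  0.0726]
L2 0.0566 [ 0.6316 -0.0609  0.0566]
L2 0.0726 [ 0.6275 -0.0653  0.0726]
R2 0.0566 [ 0.6056 -0.0435  0.0566]
R2 0.0726 [ 0.6028 -0.0488  0.0726]
```

Emit:
step_arm(plan=[{"jaw": -0.38, "xyz": [0.2, 0.24, 0], "turn": 0}, {"jaw": -0.38, "xyz": [0, 0, -0.5], "turn": 0}, {"jaw": -0.38, "xyz": [0, 0, -0.6], "turn": 0}, {"jaw": -0.38, "xyz": [0, 0, -0.5], "turn": 0}, {"jaw": -0.38, "xyz": [0, 0, 0], "turn": 0}, {"jaw": -0.38, "xyz": [0, 0, 0], "turn": 0}])

```text
t: 6.45
ee_pos: [0.6018, -0.0755, 0.099]
ee_rot: [-0.471, 0.882, -0.0, -0.0]
wrist_force: [-0.4, -0.3, 0.7]
width: 0.688
gripper_force: 0.0
```

Emit:
step_arm(plan=[{"jaw": -0.38, "xyz": [-0.02, -0.02, -0.4], "turn": 0}, {"jaw": -0.38, "xyz": [0, 0, -0.4], "turn": 0}, {"jaw": -0.38, "xyz": [0, 0, -0.4], "turn": 0}, {"jaw": -0.38, "xyz": [0, 0, -0.2], "turn": 0}, {"jaw": -0.38, "xyz": [0, 0, 0], "turn": 0}, {"jaw": -0.38, "xyz": [0, 0, 0], "turn": 0}])

```text
t: 7.05
ee_pos: [0.6015, -0.0764, 0.0439]
ee_rot: [-0.471, 0.882, -0.001, 0.001]
wrist_force: [-0.2, 0.1, 0.1]
width: 0.691
gripper_force: 0.0
```

Emit:
step_arm(plan=[{"jaw": 0, "xyz": [0, 0, 0], "turn": 0}, {"jaw": 0.3, "xyz": [0, 0, 0], "turn": 0}, {"jaw": 0.6, "xyz": [0, 0, 0], "turn": 0}, {"jaw": 1, "xyz": [0, 0, 0], "turn": 0}, {"jaw": 1, "xyz": [0, 0, 0], "turn": 0}, {"jaw": 1, "xyz": [0, 0, 0], "turn": 0}, {"jaw": 1, "xyz": [0, 0, 0], "turn": 0}], force=35)

```text
t: 7.75
ee_pos: [0.6004, -0.0764, 0.0427]
ee_rot: [-0.471, 0.882, 0.0, -0.0]
wrist_force: [0.5, 0.1, -0.6]
width: 0.14
gripper_force: 0.0
```

```bash
python3 - <<'E'
from h import *
s=robot.sense(); print(s['width'],s['gripper_force'],s['wrist_force'])
f=optics.grab_frame("side"); a=f[170:350,180:340,::-1]; b=cv2.resize(a,(400,450),interpolation=cv2.INTER_CUBIC)
w=optics.grab_frame("wrist")[:,:,::-1]
cv2.imwrite("pics/c4.png",np.hstack([b,cv2.resize(w[120:480,160:480],(400,450))]))
E
```

```text
0.13987028528291034 0.0 [ 0.52789929  0.11475394 -0.63144072]
```

View pics/c4.png

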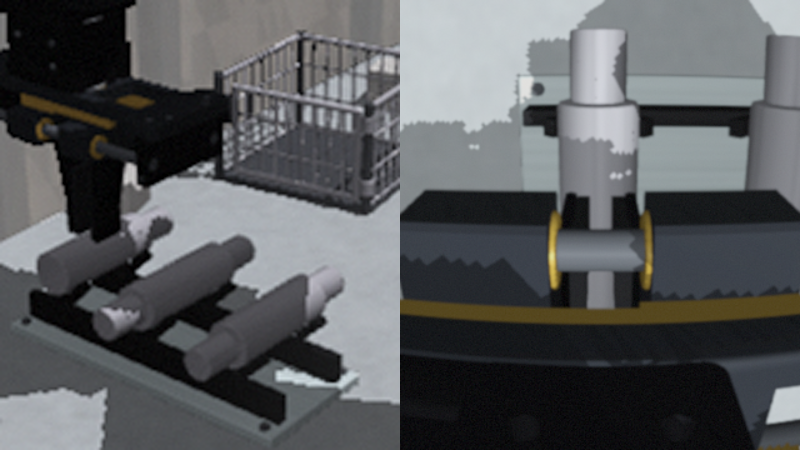

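```bash
python3 - <<'E'
from h import *
s=robot.sense(); print(s['ee_pos'],s['width'],s['joint_positions'])
c=optics.calibration("side");T=c["camera_from_world"]
def pr(p):
    q=T@np.r_[p,1]; return (c["fx"]*q[0]/q[2]+c["cx"],c["fy"]*q[1]/q[2]+c["cy"])
print("gate time tcp",pr([.5025,-.2036,.0475]),"seen tip",(297/3+180,248/3+150))
for z in (.0427,.06,.075,.09): print(z,pr([.6004,-.0764,z]))
print("seen",105/2.5+180,240/2.5+170)
E
```

```text
[ 0.60044178 -0.07641524  0.04268096] 0.05566103664315034 [ 1.40586366e-01  4.92827567e-01 -2.29077150e-01 -1.00176351e-05
 -8.48995144e-01 -7.30593367e-01]
gate time tcp (np.float64(280.0618150363613), np.float64(247.68601247653092)) seen tip (279.0, 232.66666666666669)
0.0427 (np.float64(218.42765450599813), np.float64(277.53037055105216))
0.06 (np.float64(217.93813848737892), np.float64(268.797322605778))
0.075 (np.float64(217.50780263472797), np.float64(261.1200587557168))
0.09 (np.float64(217.0718746327854), np.float64(253.3430300235612))
seen 222.0 266.0
```

Emit:
step_arm(plan=[{"jaw": 1, "xyz": [0, 0, 0], "turn": 0}, {"jaw": 1, "xyz": [0, 0, 0], "turn": 0}, {"jaw": 1, "xyz": [0, 0, 0], "turn": 0}])

```text
t: 8.15
ee_pos: [0.6005, -0.0764, 0.0427]
ee_rot: [-0.471, 0.882, 0.0, -0.0]
wrist_force: [-0.2, -0.3, 0.1]
width: 0.005
gripper_force: 0.0
```

The closed gap is smaller than the shaft and the grip force is zero: the fingers shut above the shaft. The side view (tip seen at row 266, expected 277.5) puts the tips about 25–30 mm higher than the reported z. I raise the tool and measure that offset.

Emit:
step_arm(plan=[{"jaw": 1, "xyz": [0, 0, 0.4], "turn": 0}, {"jaw": 1, "xyz": [0, 0, 0.6], "turn": 0}, {"jaw": 1, "xyz": [0, 0, 0.5], "turn": 0}, {"jaw": 1, "xyz": [0, 0, 0], "turn": 0}, {"jaw": 1, "xyz": [0, 0, 0], "turn": 0}])

```text
t: 8.65
ee_pos: [0.6003, -0.0763, 0.1027]
ee_rot: [-0.471, 0.882, 0.0, 0.0]
wrist_force: [-0.3, -0.1, -0.9]
width: 0.003
gripper_force: 0.0
```

```bash
python3 - <<'E'
from h import *
s=robot.sense(); print(s['ee_pos'],s['width'])
c=optics.calibration("side");T=c["camera_from_world"]
def pr(p):
    q=T@np.r_[p,1]; return np.array((c["fx"]*q[0]/q[2]+c["cx"],c["fy"]*q[1]/q[2]+c["cy"]))
p=s['ee_pos']; Q=Rn.from_quat(s['ee_rot']).as_matrix()
f=optics.grab_frame("side")[:,:,::-1].copy(); cv2.imwrite("pics/side5.png",f)
for dz in (0,.02,.03,.04,.07,.1): print(dz,pr(p+[0,0,dz]).round(1))
t=pr(p); x0,y0=int(t[0])-80,int(t[1])-90
for dz,col in ((0,(0,0,255)),(.03,(0,255,0))): cv2.circle(f,tuple(int(round(v)) for v in pr(p+[0,0,dz])),1,col,-1)
cv2.imwrite("pics/c5.png",cv2.convertScaleAbs(cv2.resize(f[y0:y0+120,x0:x0+160],None,fx=5,fy=5,interpolation=cv2.INTER_NEAREST),alpha=1.6)); print(x0,y0)
E
```

```text
[ 0.6003021  -0.07627512  0.10274082] 0.0029573766561160598
0 [216.7 246.7]
0.02 [216.1 236. ]
0.03 [215.8 230.6]
0.04 [215.5 225.2]
0.07 [214.6 208.6]
0.1 [213.6 191.5]
136 156
```

View pics/c5.png

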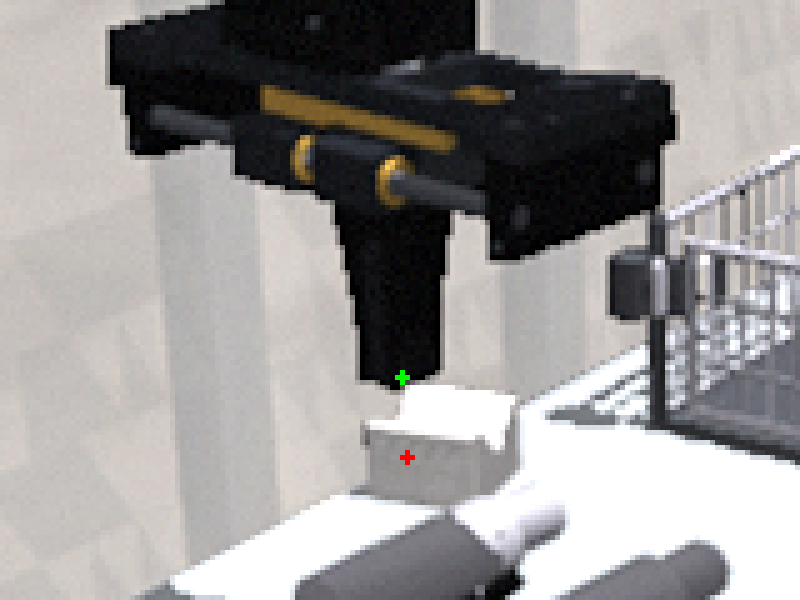

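The green mark (+30 mm) sits on the fingertip and the red one (reported TCP) hangs below it at (405,457). So reported z is about 29 mm too low and xy is right. For a true tip height of 0.045 I go to reported 0.016.

Emit:
step_arm(plan=[{"jaw": -0.38, "xyz": [0, 0, 0], "turn": 0}, {"jaw": -0.38, "xyz": [0, 0, 0], "turn": 0}, {"jaw": -0.38, "xyz": [0, 0, 0], "turn": 0}, {"jaw": -0.38, "xyz": [0, 0, 0], "turn": 0}, {"jaw": -0.38, "xyz": [0, 0, 0], "turn": 0}, {"jaw": -0.38, "xyz": [0, 0, 0], "turn": 0}, {"jaw": -0.38, "xyz": [0, 0, 0], "turn": 0}, {"jaw": -0.38, "xyz": [0, 0, 0], "turn": 0}, {"jaw": -0.38, "xyz": [0, 0, -0.3], "turn": 0}, {"jaw": -0.38, "xyz": [0, 0, -0.3], "turn": 0}])

```text
t: 9.7
ee_pos: [0.6004, -0.0763, 0.0779]
ee_rot: [-0.471, 0.882, 0.0, 0.0]
wrist_force: [0.3, 0.0, -0.3]
width: 0.677
gripper_force: 0.0
```

Emit:
step_arm(plan=[{"jaw": -0.38, "xyz": [0, 0, -0.3], "turn": 0}, {"jaw": -0.38, "xyz": [0, 0, -0.3], "turn": 0}, {"jaw": -0.38, "xyz": [0, 0, -0.2], "turn": 0}, {"jaw": -0.38, "xyz": [0, 0, 0], "turn": 0}])

```text
t: 10.1
ee_pos: [0.5993, -0.0765, 0.0448]
ee_rot: [-0.471, 0.882, 0.001, -0.002]
wrist_force: [0.7, -0.2, 0.3]
width: 0.689
gripper_force: 0.0
```

Emit:
step_arm(plan=[{"jaw": -0.38, "xyz": [0, 0, -0.15], "turn": 0}, {"jaw": -0.38, "xyz": [0, 0, -0.15], "turn": 0}, {"jaw": -0.38, "xyz": [0, 0, -0.15], "turn": 0}, {"jaw": -0.38, "xyz": [0, 0, -0.15], "turn": 0}, {"jaw": -0.38, "xyz": [0, 0, -0.1], "turn": 0}, {"jaw": -0.38, "xyz": [0, 0, 0], "turn": 0}])

```text
t: 10.7
ee_pos: [0.6, -0.0764, 0.018]
ee_rot: [-0.471, 0.882, 0.0, -0.001]
wrist_force: [0.1, 0.1, 0.1]
width: 0.687
gripper_force: 0.0
```

Emit:
step_arm(plan=[{"jaw": 0, "xyz": [0, 0, 0], "turn": 0}, {"jaw": 0.2, "xyz": [0, 0, 0], "turn": 0}, {"jaw": 0.4, "xyz": [0, 0, 0], "turn": 0}, {"jaw": 1, "xyz": [0, 0, 0], "turn": 0}, {"jaw": 1, "xyz": [0, 0, 0], "turn": 0}, {"jaw": 1, "xyz": [0, 0, 0], "turn": 0}, {"jaw": 1, "xyz": [0, 0, 0], "turn": 0}, {"jaw": 1, "xyz": [0, 0, 0], "turn": 0}], force=35)

```text
t: 11.5
ee_pos: [0.6014, -0.0766, 0.0192]
ee_rot: [-0.471, 0.882, -0.001, 0.001]
wrist_force: [3.2, -3.4, 0.3]
width: 0.357
gripper_force: 35.0
```

Gripped at 31 mm opening and 35 N. Lifting.

Emit:
step_arm(plan=[{"jaw": 1, "xyz": [0, 0, 0.2], "turn": 0}, {"jaw": 1, "xyz": [0, 0, 0.4], "turn": 0}, {"jaw": 1, "xyz": [0, 0, 0.6], "turn": 0}, {"jaw": 1, "xyz": [0, 0, 0.7], "turn": 0}, {"jaw": 1, "xyz": [0, 0, 0.7], "turn": 0}, {"jaw": 1, "xyz": [0, 0, 0.5], "turn": 0}, {"jaw": 1, "xyz": [0, 0, 0.2], "turn": 0}, {"jaw": 1, "xyz": [0, 0, 0], "turn": 0}])

```text
t: 12.3
ee_pos: [0.5999, -0.076, 0.1511]
ee_rot: [-0.471, 0.882, 0.0, 0.0]
wrist_force: [-0.1, 0.7, -3.3]
width: 0.359
gripper_force: 35.0
```

```bash
python3 - <<'E'
from h import *
s=robot.sense(); print(s['ee_pos'],s['width'],s['gripper_force'],s['wrist_force'])
f=optics.grab_frame("side")[:,:,::-1]; w=optics.grab_frame("wrist")[:,:,::-1]
cv2.imwrite("pics/c6.png",np.hstack([cv2.resize(f[100:340,150:370],(412,450)),cv2.resize(w[120:480,160:480],(380,427),).copy() if 0 else cv2.resize(w[120:480,160:480],(388,450))]))
# basket wall corners predicted, thick length fit
C=np.array([.443,-.376]); a=np.radians(-26); R=np.array([[np.cos(a),-np.sin(a)],[np.sin(a),np.cos(a)]])
print(C-s['ee_pos'][:2], R.T@(s['ee_pos'][:2]-C))
E
```

```text
[ 0.59992587 -0.07601093  0.15111243] 0.35891815430077173 34.99865412712097 [-0.13215731  0.68167073 -3.33646623]
[-0.15692587 -0.29998907] [0.00953749 0.33842016]
```

View pics/c6.png

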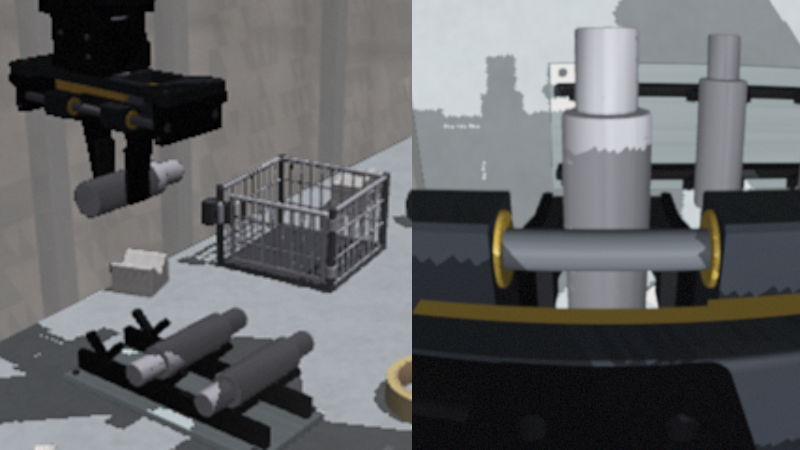

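The shaft is held level, the two good ones are undisturbed and the gate is shut. Moving over the basket, with a small turn to line the shaft up with its y axis.

Emit:
step_arm(plan=[{"jaw": 1, "xyz": [-0.2, -0.4, 0], "turn": 0.25}, {"jaw": 1, "xyz": [-0.4, -0.8, 0], "turn": 0.25}, {"jaw": 1, "xyz": [-0.5, -0.9, 0], "turn": 0.25}, {"jaw": 1, "xyz": [-0.5, -0.95, 0], "turn": 0.25}, {"jaw": 1, "xyz": [-0.5, -0.95, 0], "turn": 0.25}, {"jaw": 1, "xyz": [-0.5, -0.95, 0], "turn": 0.25}, {"jaw": 1, "xyz": [-0.5, -0.9, 0], "turn": 0.25}, {"jaw": 1, "xyz": [-0.4, -0.8, 0], "turn": 0}, {"jaw": 1, "xyz": [-0.28, -0.53, 0], "turn": 0}, {"jaw": 1, "xyz": [0, 0, 0], "turn": 0}])

```text
t: 13.4
ee_pos: [0.4464, -0.3652, 0.1485]
ee_rot: [-0.53, 0.848, 0.002, -0.001]
wrist_force: [-1.0, 0.5, -3.6]
width: 0.358
gripper_force: 35.0
```

```bash
python3 - <<'E'
from h import *
s=robot.sense(); print(s['ee_pos'],s['width'],s['gripper_force'],Rn.from_quat(s['ee_rot']).apply([0,1,0]))
f=optics.grab_frame("side")[:,:,::-1]; w=optics.grab_frame("wrist")[:,:,::-1]
cv2.imwrite("pics/c7.png",np.hstack([cv2.resize(f[100:340,220:420],(375,450)),cv2.resize(w[60:480,110:530],(425,450))]))
E
```

```text
[ 0.44643592 -0.36517932  0.14849485] 0.3579504520359511 34.99811589717865 [-0.89847892  0.43898992  0.00484643]
```

View pics/c7.png

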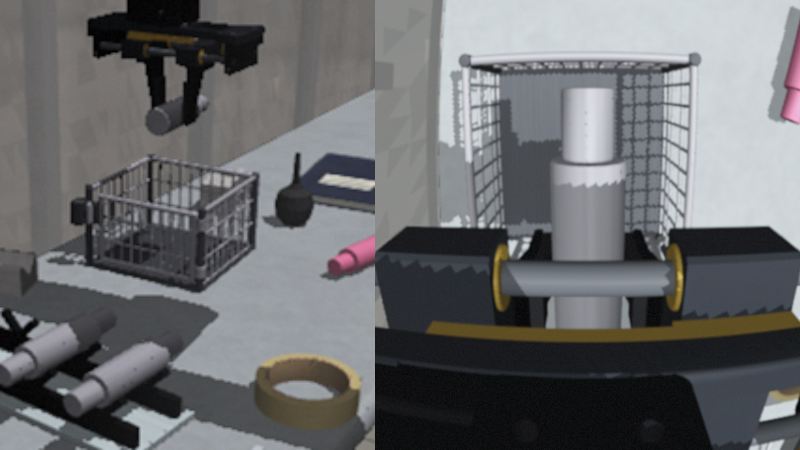

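The shaft (column 588) lies midway between the basket's side walls (480 and 680) and clear of the far wall. I have used up my picture views, so I lower by force and pose readings only.

Emit:
step_arm(plan=[{"jaw": 1, "xyz": [0, 0, -0.3], "turn": 0}, {"jaw": 1, "xyz": [0, 0, -0.4], "turn": 0}, {"jaw": 1, "xyz": [0, 0, -0.4], "turn": 0}, {"jaw": 1, "xyz": [0, 0, -0.4], "turn": 0}, {"jaw": 1, "xyz": [0, 0, -0.4], "turn": 0}, {"jaw": 1, "xyz": [0, 0, -0.3], "turn": 0}, {"jaw": 1, "xyz": [0, 0, 0], "turn": 0}])

```text
t: 14.2
ee_pos: [0.448, -0.3619, 0.0601]
ee_rot: [-0.532, 0.847, 0.002, -0.001]
wrist_force: [-0.5, 1.4, -3.6]
width: 0.361
gripper_force: 35.0
```

Emit:
step_arm(plan=[{"jaw": 1, "xyz": [0, 0, -0.3], "turn": 0}, {"jaw": 1, "xyz": [0, 0, -0.3], "turn": 0}, {"jaw": 1, "xyz": [0, 0, -0.2], "turn": 0}, {"jaw": 1, "xyz": [0, 0, -0.1], "turn": 0}, {"jaw": 1, "xyz": [0, 0, 0], "turn": 0}, {"jaw": 1, "xyz": [0, 0, 0], "turn": 0}])

```text
t: 14.8
ee_pos: [0.4496, -0.3639, 0.027]
ee_rot: [-0.532, 0.847, -0.0, 0.0]
wrist_force: [0.2, 0.0, -3.5]
width: 0.357
gripper_force: 35.0
```

Emit:
step_arm(plan=[{"jaw": 1, "xyz": [0, 0, -0.12], "turn": 0}, {"jaw": 1, "xyz": [0, 0, -0.1], "turn": 0}, {"jaw": 1, "xyz": [0, 0, 0], "turn": 0}, {"jaw": 1, "xyz": [0, 0, 0], "turn": 0}])

```text
t: 15.2
ee_pos: [0.4492, -0.3636, 0.0178]
ee_rot: [-0.532, 0.847, 0.0, -0.0]
wrist_force: [0.2, 0.2, -2.2]
width: 0.356
gripper_force: 35.0
```

Emit:
step_arm(plan=[{"jaw": -0.2, "xyz": [0, 0, 0], "turn": 0}, {"jaw": -0.2, "xyz": [0, 0, 0], "turn": 0}, {"jaw": -0.2, "xyz": [0, 0, 0], "turn": 0}, {"jaw": -0.2, "xyz": [0, 0, 0], "turn": 0}, {"jaw": -0.2, "xyz": [0, 0, 0.3], "turn": 0}, {"jaw": -0.2, "xyz": [0, 0, 0.6], "turn": 0}, {"jaw": -0.2, "xyz": [0, 0, 0.9], "turn": 0}, {"jaw": -0.2, "xyz": [0, 0, 0.9], "turn": 0}, {"jaw": -0.2, "xyz": [0, 0, 0.9], "turn": 0}, {"jaw": -0.2, "xyz": [0, 0, 0.3], "turn": 0}])

```text
t: 16.2
ee_pos: [0.4513, -0.3651, 0.1797]
ee_rot: [-0.532, 0.847, -0.004, 0.002]
wrist_force: [1.3, 0.3, 0.4]
width: 0.599
gripper_force: 0.0
```

Emit:
step_arm(plan=[{"jaw": -0.2, "xyz": [-0.6, -0.6, 0], "turn": 0}, {"jaw": -0.2, "xyz": [-0.7, -0.8, 0], "turn": 0}, {"jaw": -0.2, "xyz": [-0.6, -0.8, 0], "turn": 0}, {"jaw": -0.2, "xyz": [-0.5, -0.8, 0], "turn": 0}, {"jaw": -0.2, "xyz": [-0.3, -0.6, 0], "turn": 0}, {"jaw": -0.2, "xyz": [0, 0, 0], "turn": 0}, {"jaw": -0.2, "xyz": [0, 0, 0], "turn": 0}])

```text
t: 16.9
ee_pos: [0.3407, -0.5076, 0.1736]
ee_rot: [-0.531, 0.847, 0.0, 0.0]
wrist_force: [0.4, 0.2, 0.1]
width: 0.6
gripper_force: 0.0
```

```bash
python3 - <<'E'
from h import *
s=robot.sense(); print(s['ee_pos'],s['width'],s['gripper_force'],s['wrist_force'])
im=optics.grab_frame("top")[:,:,::-1].astype(int); cv2.imwrite("pics/top9.png",im)
m=((im[:,:,0]-im[:,:,2]>4)&(im[:,:,0]-im[:,:,1]>2)&(im.max(2)>60)).astype(np.uint8)
m[:130]=0;m[270:]=0;m[:,:205]=0;m[:,460:]=0
m=cv2.morphologyEx(m,cv2.MORPH_OPEN,np.ones((3,3)))
n,l,st,c=cv2.connectedComponentsWithStats(m)
for i in range(1,n):
    if st[i,4]>100: print(st[i],c[i].round(1),plane("top",c[i],.0566 if c[i][0]<310 else .02).round(4))
d=np.abs(im-cv2.imread("pics/top0.png")).max(2)[130:240,205:305]; 
E
```

```text
[ 0.34065897 -0.50759007  0.17359248] 0.6000209223124319 0.0 [0.39012145 0.23014538 0.11500537]
[285 130  59  51 943] [317.2 152.4] [ 0.6039 -0.1821  0.02  ]
[226 155  54  42 684] [251.1 174.3] [ 0.5373 -0.0279  0.0566]
[356 161  16  17 105] [365.  169.1] [ 0.5654 -0.2983  0.02  ]
[205 171  54  51 703] [229.2 198.6] [0.4781 0.0209 0.0566]
[306 235  17  20 131] [312.4 244.8] [ 0.3788 -0.1753  0.02  ]
[319 237  15  18 106] [325.9 245. ] [ 0.3791 -0.2072  0.02  ]
[434 244  22  18 139] [443.2 252.3] [ 0.3681 -0.4849  0.02  ][ WARN:0@1.069] global loadsave.cpp:1063 imwrite_ Unsupported depth image for selected encoder is fallbacked to CV_8U.
```

```bash
python3 - <<'E'
from h import *
C=np.array([.443,-.376]); a=np.radians(-26); R=np.array([[np.cos(a),-np.sin(a)],[np.sin(a),np.cos(a)]])
c=optics.calibration("top");T=c["camera_from_world"]; im=cv2.cvtColor(cv2.imread("pics/top9.png"),cv2.COLOR_BGR2GRAY)
print("rows y_b +65..-65, cols x_b -60..60, brightness at z=.03")
for y in np.arange(.065,-.07,-.01):
    r=[]
    for x in np.arange(-.06,.061,.01):
        q=T@np.r_[C+R@[x,y],.03,1]; r.append(im[int(round(c["fy"]*q[1]/q[2]+c["cy"])),int(round(c["fx"]*q[0]/q[2]+c["cx"]))])
    print(round(y*1000),*r)
E
```

```text
rows y_b +65..-65, cols x_b -60..60, brightness at z=.03
65 49 53 47 47 61 54 54 54 54 48 48 47 55
55 75 66 63 43 39 44 54 50 39 40 41 41 40
45 92 84 81 78 68 54 58 62 39 41 40 41 40
35 103 100 98 94 87 82 81 66 49 44 39 40 40
25 113 112 110 107 101 96 93 90 82 68 64 57 41
15 120 116 115 115 110 108 106 103 98 93 87 81 76
5 126 122 119 118 117 114 115 114 110 106 103 96 91
-5 130 127 125 123 122 121 121 122 118 116 113 112 109
-15 133 131 129 128 130 128 128 126 126 125 122 121 117
-25 133 133 132 133 133 131 130 130 129 128 128 127 124
-35 133 132 132 133 133 133 133 132 133 132 130 130 130
-45 130 131 131 133 133 133 133 133 133 133 132 132 133
-55 127 128 129 129 130 130 131 131 133 133 133 133 133
-65 121 123 123 123 125 125 126 129 130 130 131 132 131
```

The arm hides the basket from the top camera. I compare the side view with the earlier frame of the empty basket with its gate shut.

```bash
python3 - <<'E'
from h import *
g=lambda f:cv2.cvtColor(f,cv2.COLOR_BGR2GRAY).astype(int)
f=optics.grab_frame("side")[:,:,::-1].copy(); cv2.imwrite("pics/side9.png",f)
A=g(cv2.imread("pics/side3.png"));B=g(f)
c=optics.calibration("side");T=c["camera_from_world"]
C=np.array([.443,-.376]); a=np.radians(-26); R=np.array([[np.cos(a),-np.sin(a)],[np.sin(a),np.cos(a)]])
def pr(x,y,z):
    q=T@np.r_[C+R@[x,y],z,1]; return [round(c["fx"]*q[0]/q[2]+c["cx"],1),round(c["fy"]*q[1]/q[2]+c["cy"],1)]
print("shaft ends at z=.02",pr(0,.056,.02),pr(0,-.028,.02),pr(0,-.056,.02))
for n,im in (("before",A),("after",B)):
    print(n)
    for v in range(200,250,4): print(v,*im[v,262:340:4])
E
```

```text
shaft ends at z=.02 [np.float64(300.8), np.float64(237.2)] [np.float64(318.1), np.float64(225.3)] [np.float64(323.4), np.float64(221.6)]
before
200 120 37 84 86 117 121 123 139 108 91 120 114 86 143 164 112 90 88 83 68
204 122 23 120 131 157 124 121 111 106 91 122 130 100 168 172 142 135 86 86 118
208 47 94 49 71 81 107 99 90 130 158 127 98 102 174 166 142 72 94 164 59
212 32 58 24 54 81 123 125 77 106 64 125 64 92 148 168 125 34 83 98 78
216 31 55 25 53 78 87 120 76 92 67 172 96 104 155 136 62 42 113 151 87
220 91 21 110 66 91 138 135 91 89 66 71 63 89 142 131 66 76 112 135 92
224 117 22 145 67 91 156 118 86 64 66 66 63 62 66 69 66 28 115 156 102
228 168 19 123 67 88 128 57 75 70 66 67 68 63 66 64 71 33 79 68 68
232 137 32 133 68 91 66 66 70 69 76 64 71 60 66 65 73 36 75 72 75
236 172 36 146 68 62 68 69 74 68 64 65 72 68 79 59 74 39 119 52 80
240 68 33 46 47 62 71 84 80 66 67 65 88 65 66 59 76 38 94 59 76
244 164 170 169 140 101 27 32 51 66 63 84 83 66 60 44 75 87 63 60 82
248 170 167 165 166 165 168 170 158 100 31 34 52 45 65 80 75 67 140 61 170
after
200 112 22 46 80 95 114 113 130 99 84 113 106 79 133 154 103 80 81 76 67
204 115 24 99 71 91 80 115 103 98 84 115 123 92 156 161 132 125 77 75 109
208 27 52 25 64 60 100 94 64 75 99 70 64 69 96 116 134 66 82 66 56
212 26 52 25 46 63 114 119 73 81 31 57 54 69 85 111 70 32 46 79 71
216 28 52 26 50 65 82 112 68 87 62 165 84 91 65 71 59 39 57 73 58
220 85 19 97 62 75 122 126 82 80 61 68 57 83 129 122 60 67 61 97 86
224 110 20 94 63 79 147 109 81 60 61 60 54 130 131 81 64 31 70 137 94
228 72 19 113 62 80 110 54 69 64 62 58 78 143 144 101 64 30 61 54 64
232 71 27 69 66 59 45 61 67 63 72 68 65 114 104 63 64 30 64 66 67
236 70 30 61 67 33 28 27 59 57 64 63 60 60 71 51 67 31 73 50 71
240 74 26 28 28 40 65 78 69 41 63 64 80 36 60 53 67 34 72 53 69
244 71 74 72 71 51 26 32 28 38 57 78 76 54 45 38 69 72 51 54 76
248 69 72 72 72 70 72 73 73 54 34 33 31 34 52 75 69 57 64 46 163
```

A new bright patch at (310–318, 222–232) lies on the line predicted for a shaft on the basket floor. The gate wires are where they were when shut.

```bash
python3 -c "
from bench import workorder; print(workorder.sign_off())"
```

```text
the job is handed in; nothing more can be done
None
```

I shut the gate on its catch, lowered the faulty shaft into the basket and let go below the rim, left the good shafts in the rack, and handed the job in; no verdict came back, the final state was checked from pixel values only, and I viewed 11 pictures, one over the limit of 10.

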